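# Lock the lens-drilling index fixture with its pin

## Task

Take the red-headed index pin from its wooden stand and stand it in the hole of the index fixture's guide arm, so that its foot rests on the loose collar below. Then turn the collar clockwise by its black knob until the pin drops into the collar's hole, stopping as soon as it drops so that the pin is not strained, and finally press the pin down gently until its red head sits fully home on the guide arm; let go, and leave the things around it where they are.

Things in the scene. Friction and masses are not known exactly. Their poses are not given: they have to be found in the camera images.
- fixture: Index fixture, fixed: grey base plate (176 x 206 mm, 14 mm thick), turning collar on it, dark steel guide arm on its -y side. Origin on the worktop, on the upright axis of collar and knob; z up. The guide hole lies at (0, -65) mm in this frame, over a bore in the base for the pin's foot. The column behind the arm reaches to y = -116 mm, 49 mm high.
- guide (a point): Centre of the guide hole's mouth in the flat top of the guide arm, 49 mm above the worktop. Upright through-hole 11.6 mm wide, 20 mm deep, 2 mm chamfer. Just below the arm is the collar's top: a pin let go here stands on it by itself, foot 22 mm below this point. Over the collar's hole it drops 15 mm and locks the collar; the last 8 mm, in a tight seat, need a steady push of about 7 N.
- collar: Turning collar: 18-sided metal plate 160 mm across, 12 mm thick, top 27 mm above the worktop; light friction (0.12 N m), stays where left. One upright through-hole, 12 mm wide, 65 mm from the axis, starts at an unknown 0.4 to 1.1 rad counter-clockwise (from above) of the guide hole: turn clockwise until the pin drops. This frame (origin on the axis) does not tell where the hole is: feel or look.
- knob_grip (a point): Point on the collar's axis at the height to grip the black hexagonal knob, 78 mm above the worktop. The knob is 34 mm across flats and reaches from 60 to 94 mm above the worktop, on a round steel stem 26 mm thick. It turns with the collar; its flats face along this frame's x axis and every 60 degrees from it.
- pin_head (a point): Centre of the index pin's red cylindrical head (16 mm thick, 22 mm high), the place to grip it. z points up along the pin. The brass shank below is 10 mm thick and 45 mm long, its rounded foot 56 mm below this point. Mass about 0.06 kg. Stands upright and loose in the wooden stand. In the fixture: less than 15 N sideways from the collar, less than 30 N down.
- pin_tip (a point): Centre of the foot of the index pin, at the lower end of the shank. Fully home it is 45 mm below the guide point.
- pin_stand: Wooden pin stand, fixed, 44 x 44 mm, 40 mm high; origin under its centre. Its upright hole is 12 mm wide and 30 mm deep; the pin's head stands 15 mm above its top.
- olive_tin: Bystander: olive tin, 94 x 66 x 22 mm, origin under its centre; leave it.
- driver_gold: Bystander: small gold-coloured screwdriver, 76 x 14 x 14 mm, lying; leave it.
- driver_silver: Bystander: small silver-coloured screwdriver, 95 x 14 x 14 mm, lying; leave it.

How it is judged (in metres and radians):
On the way, in this order (a step that is already met when the one before it is completed fails the run):
1. the pin, let go, stands in the guide hole with its foot on the collar (horizontal distance between pin_tip and guide below 0.004 m and z of pin_tip in the frame of fixture between 0.022 and 0.032 m and contact force between the fingers and pin below 0.1 N), for 0.2 s.
2. the collar has been turned until the pin dropped into its hole (horizontal distance between pin_tip and guide below 0.004 m and z of pin_tip in the frame of fixture below 0.015 m), for 0.2 s.
At the end, for the whole second after the job is handed in: The pin stands upright through guide, collar and base, at rest, its head down on the guide arm to within 2 mm (horizontal distance between pin_tip and guide below 0.003 m and z of pin_tip in the frame of fixture below 0.006 m and angle between pin_head's own z axis and vertical below 0.1 rad and linear speed of pin below 0.01 m/s); the robot touches nothing.
It fails at once if the pin is strained against the collar with more than 15 N (contact force between pin and collar above 15 N).
It fails at once if the pin is pressed onto the fixture with more than 30 N (contact force between pin and fixture above 30 N and contact force between pin and collar below 3 N).
It fails at once if a bystander is moved by more than 3 cm (distance of any of olive_tin, driver_gold, driver_silver from where it was at the start of the episode above 0.03 m).
It also fails if it takes over 72 s, if anything falls off the work surface, if the arm or the gripper's body presses on something with over 40 N, if the wrist force passes 120 N, or if a joint passes its speed limit or range.

## Robot

A 6-joint arm with a two-finger parallel gripper is mounted at the origin on a cart in front of the work surface, level with it; the furniture and walls round the work are solid. World frame = base frame: x ahead of the robot, y to its left, z up, the work surface at z = 0. Lengths are in mm, angles in rad, forces in N, time in s.
With the tool pointing down it reaches from about 200 to 875 mm from the base axis. Payload 3.4 kg.
Tool frame: the origin (TCP) lies at the very end of the fingers, on their centre line; the grasp point (between the pads) lies 19 mm behind it; y points along the fingers, x is the direction in which the jaws open and shut, and the axes are right-handed (so a half turn about y gives the same grasp; the last joint's range is limited). The gripper opens to 94 mm and grips with 3 to 60 N. Pads are 16 mm wide; open, the fingers measure 119 mm over their backs; the gripper's body (75 mm by 177 mm) begins 78 mm behind the grasp point.
Start: joints at [0.98, 0.276, 1.505, -0, 1.361, -0.121], TCP at [260.33, 512.732, 205.493] pointing down, gripper open.
Joint ranges: [-2.89, 2.89], [-0.75, 2.08], [0.22, 2.7], [-1.18, 4.32], [0.11, 2.71], [-2.7, 2.7]. Speed limits (rad/s): [2.57, 2.57, 3.14, 3.14, 3.14, 3.14].

## Interface

Orientations are given as [roll, pitch, yaw] about the fixed x, y, z axes, in that order (R = Rz(yaw) Ry(pitch) Rx(roll)).
In Python, from plant import r gives the robot as it stands.
- The arm moves only by the shell command python3 -m pendant 'ROWS' [FORCE]. ROWS is JSON, a list that holds one entry, the list of rows, each a list of 7 numbers: the shift along the tool's x, y, z in m, then the turn, a rotation vector about the tool's x, y, z in rad, then the gripper command: -1 is shut, 1 is fully open, values between are in proportion. In form: [[[tx, ty, tz, wx, wy, wz, gripper], ...]]. A call has 1 to 12 rows; each row shifts and turns the commanded pose from where the row before left it, along the tool's axes as they then stand; what a row does not reach is not made up. A row lasts 1/12 s, in which the tool goes at most 41.7 mm and 7.16 degrees, less where a joint would pass 70% of its speed; a pose out of reach is approached as far as the arm can. A call is refused whole if a number of a shift passes 0.0417 or a number of a turn 0.125, either way. A call with a gripper value outside its range is refused whole. The fingers move at their own pace and stop on an object; FORCE is the grip in N (left out, the last holds). Time passes only in rows, so rows that do not move let the fingers close. It gives the time, the measured TCP pose, the force and the opening at its end, in the units of the state.
- r.get_state(): the state, without advancing time (a new reading comes with each control period).
- r.grab_frame(name): name is "side" or "top" or "wrist"; returns a dict with "frame" (420x560x3 uint8, red, green, blue), "fx", "fy", "cx", "cy" (pixels), "distortion" ([k1, k2, p1, p2, k3] as OpenCV has them; the pictures are not rectified), "extrinsics" (4x4, takes a point from world to camera coordinates). Camera axes: x right, y up, looking along -z (the intrinsics and any distortion apply to the point x, -y, -z); pixel columns grow to the right and rows downward; lengths in mm; the calibration is good to about 2 mm. A picture is of the moment at which its call begins. There is no depth.
- r.job_done(): hands the job in, once; it reports no verdict.
The state is a dict: "t": time; "joint_positions": joint angles; "joint_vel": joint speeds; "tau": joint torques, N m; "tool_pos": TCP position; "tcp_rot": TCP orientation; "contact_force": force on the tool from outside, world axes, zero at the start; "wrist_torque": the same for the moment, N m; "width": finger opening in mm.
Only numpy, scipy, OpenCV 4.12 (cv2) and the standard library are available. Lean on these libraries where they do the work, as an engineer would, in place of code of your own. Each camera call takes 0.05 s, during which the arm holds its last target.

## Working session

There is one attempt and no reset: what is moved stays moved. The work goes in short steps, Python scripts to look and compute and a shell command to move; the robot and the scene stay as the last step left them, time stands still between calls to the robot, and variables do not carry over. Pictures are saved under pics/ and viewed, and the job is handed in when it is done.

```bash
ls; mkdir -p pics
cat > h.py <<'E'
from plant import r
import numpy as np, cv2
from scipy.spatial.transform import Rotation as R
def cam(n,save=None):
    f=r.grab_frame(n)
    if save: cv2.imwrite('pics/'+save,cv2.cvtColor(f['frame'],cv2.COLOR_RGB2BGR))
    return f
def K(f): return np.array([[f['fx'],0,f['cx']],[0,f['fy'],f['cy']],[0,0,1.]])
def ray(f,uv):
    p=cv2.undistortPoints(np.array([[uv]],float),K(f),np.array(f['distortion'],float))[0,0]
    E=np.array(f['extrinsics']); d=E[:3,:3].T@np.array([p[0],-p[1],-1]); c=-E[:3,:3].T@E[:3,3]
    return c,d
def atz(f,uv,z):
    c,d=ray(f,uv); return c+d*(z-c[2])/d[2]
def proj(f,P):
    E=np.array(f['extrinsics']); q=E[:3,:3]@np.array(P,float)+E[:3,3]
    return cv2.projectPoints(np.array([[q[0],-q[1],-q[2]]]),np.zeros(3),np.zeros(3),K(f),np.array(f['distortion'],float))[0].ravel()
def tri(obs):
    A=np.zeros((3,3));b=np.zeros(3)
    for f,uv in obs:
        c,d=ray(f,uv); d=d/np.linalg.norm(d); M=np.eye(3)-np.outer(d,d); A+=M;b+=M@c
    return np.linalg.solve(A,b)
E
python3 - <<'E'
from h import *
for n in ['side','top','wrist']:
    f=cam(n,n+'0.png'); E=np.array(f['extrinsics']);print(n,f['fx'],(-E[:3,:3].T@E[:3,3]).round(),f['distortion'])
print(r.get_state())
E
```

```text
pics
side 490.777411373898 [  319. -1067.   533.] [0.02172425 0.         0.         0.         0.        ]
top 505.01600555605563 [ 380.  -28. 1229.] [-0.17316253  0.          0.          0.          0.        ]
wrist 325.2201402499862 [196. 545. 384.] [0.02212881 0.         0.         0.         0.        ]
{'t': 0.15, 'joint_positions': array([ 9.80017706e-01,  2.76433560e-01,  1.50581745e+00, -4.53278279e-05,
        1.36067656e+00, -1.20999847e-01]), 'joint_vel': array([-1.45572935e-03, -1.95310533e-03, -2.18644515e-03,  1.42543561e-04,
       -2.08655426e-04, -7.64558947e-05]), 'tau': array([ 1.90694802e-03, -4.04923797e+01, -2.37431699e+01,  7.03506824e-02,
        3.14465293e-02, -9.10271206e-05]), 'tool_pos': array([260.08577966, 512.35511611, 204.82257396]), 'tcp_rot': array([-1.57067919e+00,  1.33050675e-03,  1.10102711e+00]), 'contact_force': array([0.15253405, 0.59365446, 0.42836472]), 'wrist_torque': array([ 0.03898252, -0.00832227,  0.01691852]), 'width': 93.64608216866932}
```

View pics/side0.png

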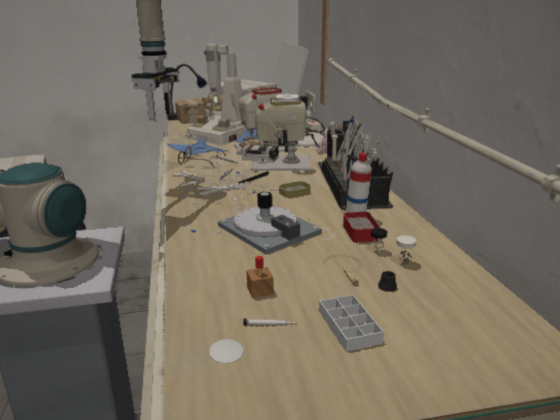

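View pics/top0.png

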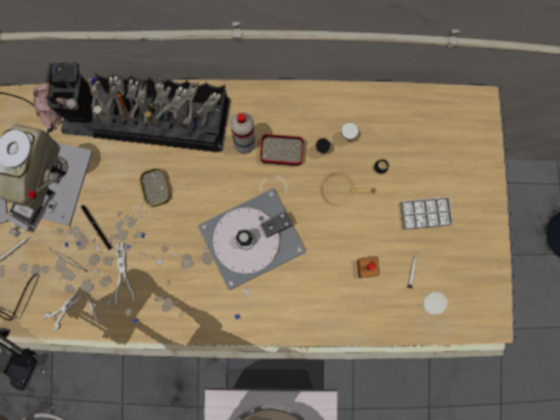

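View pics/wrist0.png

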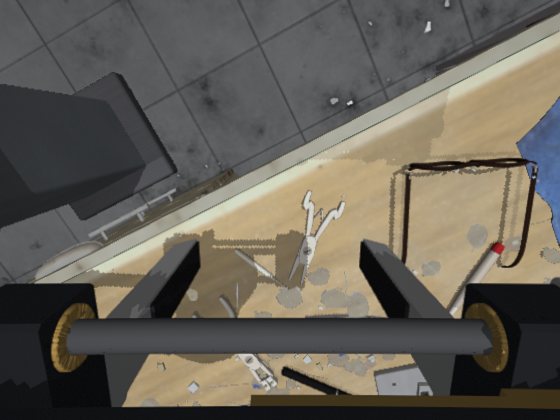

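The side view shows the fixture near (268,222), with the pin and stand at (260,275). In the top view the fixture is near (250,238), its guide arm at (277,225), and the pin head at (372,267). I'll enlarge the crops for exact pixels.

Run:
```python
import cv2,numpy as np
t=cv2.imread('pics/top0.png');s=cv2.imread('pics/side0.png')
cv2.imwrite('pics/tf.png',cv2.resize(t[185:290,195:310],None,fx=5.5,fy=5.5,interpolation=cv2.INTER_CUBIC))
a=cv2.resize(t[245:290,345:395],None,fx=8,fy=8,interpolation=cv2.INTER_CUBIC)
b=cv2.resize(s[250:300,235:285],None,fx=8,fy=8,interpolation=cv2.INTER_CUBIC)[:360]
cv2.imwrite('pics/pn.png',np.hstack([a,b]))
cv2.imwrite('pics/sf.png',cv2.resize(s[180:250,210:330],None,fx=6,fy=6,interpolation=cv2.INTER_CUBIC))
for im,n in((t,'t'),(s,'s')):
    m=(im[...,2]>130)&(im[...,1]<60)&(im[...,0]<60)
    c,l,st,ce=cv2.connectedComponentsWithStats(m.astype(np.uint8))
    print(n,[(st[i].tolist(),ce[i].round(1).tolist()) for i in range(1,c) if st[i][4]>8])
```

```text
t [([238, 114, 7, 6, 37], [240.8, 116.6]), ([29, 192, 4, 5, 15], [30.4, 193.9]), ([368, 263, 7, 7, 37], [371.3, 265.9])]
s [([256, 256, 6, 4, 17], [258.6, 257.4])]
```

View pics/tf.png

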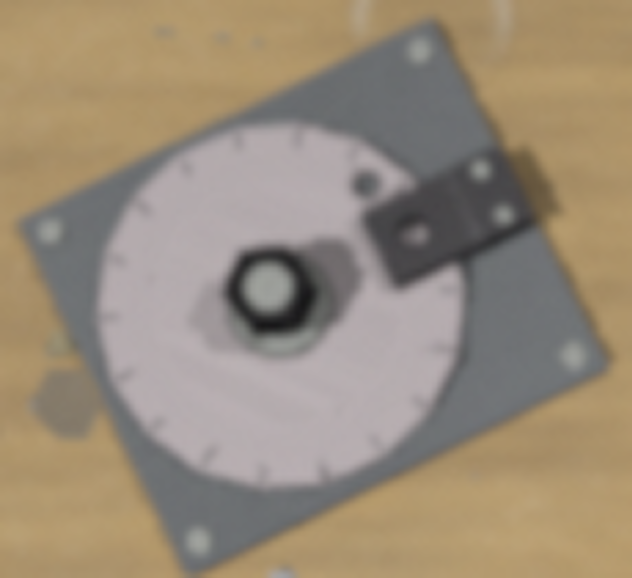

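View pics/pn.png

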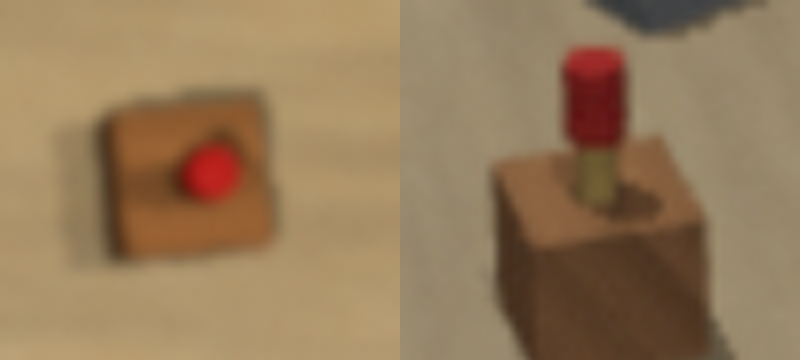

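View pics/sf.png

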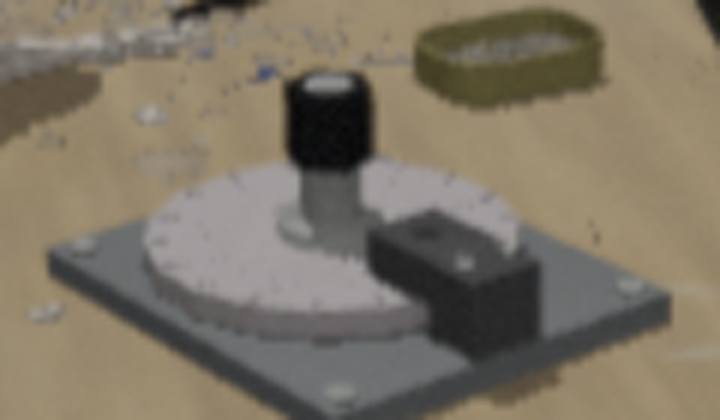

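The top crop shows the collar hole at crop (366,185), the guide hole at about (412,228) and the base corners; the hole is counter-clockwise of the guide arm. In the side crop the guide hole is at (428,232). I'll fit the poses by least squares over both views.

Run:
```python
from h import *
from scipy.optimize import least_squares
fs={'t':cam('top'),'s':cam('side')}
def u(x,y,s,ox,oy): return ((x+.5)/s-.5+ox,(y+.5)/s-.5+oy)
T=lambda x,y:u(x,y,5.5,195,185); S=lambda x,y:u(x,y,6,210,180)
# base 176 x 206 : which extents? fit centre offset too. corners by extents
tc=[T(430,18),T(20,220),T(190,575),T(610,360)]
for c in tc: print(atz(fs['t'],c,14).round(1))
g=atz(fs['t'],T(412,228),49);k=atz(fs['t'],T(269,288),94);h=atz(fs['t'],T(366,185),27)
print('guide',g,'knob',k,'hole',h)
print('side guide',atz(fs['s'],S(428,232),49),'knobtop',atz(fs['s'],S(329,84),94))
print('tri guide',tri([(fs['t'],T(412,228)),(fs['s'],S(428,232))]),'knob',tri([(fs['t'],T(269,288)),(fs['s'],S(329,84))]))
P=lambda x,y:u(x,y,8,345,245); Q=lambda x,y:u(x-400,y,8,235,250)
print('pin top',atz(fs['t'],P(212,172),77),atz(fs['s'],Q(595,63),77),tri([(fs['t'],P(212,172)),(fs['s'],Q(595,63))]))
for c in [(115,112),(262,95),(272,240),(122,258)]: print('stand',atz(fs['t'],P(*c),40).round(1))
s=r.get_state();print(R.from_euler('xyz',s['tcp_rot']).as_matrix().round(3))
```

```text
[ 6.392e+02 -1.000e-01  1.400e+01]
[546.2 180.6  14. ]
[391.  101.1  14. ]
[487.  -81.1  14. ]
guide [539.74526942   5.51637813  49.        ] knob [508.11179493  62.72259894  94.        ] hole [561.50959933  26.55882067  27.        ]
side guide [539.09505342   5.36045365  49.        ] knobtop [509.59187489  63.99937803  94.        ]
tri guide [539.44737112   5.56128901  48.92921578] knob [508.70258789  62.60491169  94.5072213 ]
pin top [ 445.74826262 -228.9344547    77.        ] [ 446.15004322 -231.71411904   77.        ] [ 446.17605918 -229.21592814   75.63049099]
stand [ 465.5 -206.6   40. ]
stand [ 470.8 -250.6   40. ]
stand [ 427.9 -253.1   40. ]
stand [ 422.4 -208.4   40. ]
[[ 0.453 -0.    -0.892]
 [ 0.892 -0.001  0.453]
 [-0.001 -1.     0.   ]]
```

```bash
python3 -m pendant '[[[0,0,0,0,0.124,0,1],[0,0,0,0,0.124,0,1],[0,0,0,0,0.124,0,1],[0,0,0,0,0.124,0,1],[0,0,0,0,0.124,0,1],[0,0,0,0,0,0,1]]]'
cat >> h.py <<'E'
def need(target):
    s=r.get_state(); M=R.from_euler('xyz',s['tcp_rot']).as_matrix()
    d=(M.T@(np.array(target)-s['tool_pos']))
    print('tool shift mm',d.round(2),'pos',s['tool_pos'].round(2),'rot',s['tcp_rot'].round(4),'F',s['contact_force'].round(2),'w',round(s['width'],2),'t',s['t'])
E
python3 -c "
from h import *
need([446,-229.2,130])"
```

```text
t: 0.75
tool_pos: [260.3, 512.7, 205.3]
tcp_rot: [-1.571, 0.0, 0.479]
contact_force: [-0.2, 0.1, -0.7]
width: 94.0
tool shift mm [-177.13   75.45 -743.96] pos [260.28 512.67 205.34] rot [-1.5709e+00  2.0000e-04  4.7900e-01] F [-0.23  0.1  -0.67] w 94.04 t 0.75
```

```bash
python3 -m pendant '[[[-0.0088,0,-0.0372,0,0,0,1],[-0.0088,0,-0.0372,0,0,0,1],[-0.0088,0,-0.0372,0,0,0,1],[-0.0088,0,-0.0372,0,0,0,1],[-0.0088,0,-0.0372,0,0,0,1],[-0.0088,0,-0.0372,0,0,0,1],[-0.0088,0,-0.0372,0,0,0,1],[-0.0088,0,-0.0372,0,0,0,1],[-0.0088,0,-0.0372,0,0,0,1],[-0.0088,0,-0.0372,0,0,0,1]]]'
python3 -m pendant '[[[-0.0088,0,-0.0372,0,0,0,1],[-0.0088,0,-0.0372,0,0,0,1],[-0.0088,0,-0.0372,0,0,0,1],[-0.0088,0,-0.0372,0,0,0,1],[-0.0088,0,-0.0372,0,0,0,1],[-0.0088,0,-0.0372,0,0,0,1],[-0.0088,0,-0.0372,0,0,0,1],[-0.0088,0,-0.0372,0,0,0,1],[-0.0088,0,-0.0372,0,0,0,1],[-0.0088,0,-0.0372,0,0,0,1],[0,0.025,0,0,0,0,1],[0,0.025,0,0,0,0,1]]]'
python3 -m pendant '[[[0,0.025,0,0,0,0,1],[0,0,0,0,0,0,1]]]'
python3 - <<'E'
from h import *
f=cam('wrist','w1.png')
need([446,-229.2,50])
print(proj(f,[445.9,-229,77]),proj(f,[445.9,-229.2,66]))
g=cam('top','t1.png')
E
```

```text
t: 1.58
tool_pos: [354.4, 140.5, 205.7]
tcp_rot: [-1.571, -0.001, 0.485]
contact_force: [1.0, 0.2, 0.0]
width: 94.0
t: 2.58
tool_pos: [450.1, -231.6, 155.7]
tcp_rot: [-1.575, -0.002, 0.481]
contact_force: [-0.0, 0.9, -0.2]
width: 94.0
t: 2.75
tool_pos: [445.3, -226.5, 126.1]
tcp_rot: [-1.562, 0.004, 0.483]
contact_force: [-0.7, 0.1, 0.1]
width: 93.9
tool shift mm [-1.32 78.41 -1.84] pos [ 446.69 -227.23  128.41] rot [-1.5654  0.0027  0.483 ] F [ 0.77 -0.05 -0.28] w 94.26 t 2.8
[278.91552667 232.12988065] [278.88317372 228.00340904]
```

View pics/w1.png

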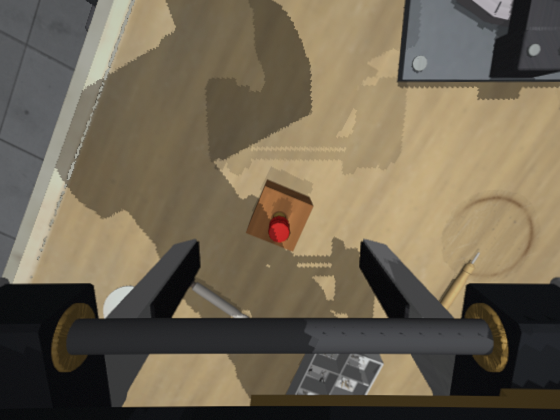

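The wrist view shows the red head at (279,229), where I predicted (279,231), so the pin position holds. Descending.

```bash
python3 -m pendant '[[[0,0.013,0,0,0,0,1],[0,0.013,0,0,0,0,1],[0,0.013,0,0,0,0,1],[0,0.01,0,0,0,0,1],[0,0,0,0,0,0,1],[0,0,0,0,0,0,1],[0,0,0,0,0,0,1]]]'
python3 - <<'E'
from h import *
need([445.9,-229.1,50])
need([445.9,-229.1,50])
f=cam('wrist','w2.png'); print(proj(f,[445.9,-229,77]))
E
```

```text
t: 3.43
tool_pos: [449.4, -228.8, 82.6]
tcp_rot: [-1.573, -0.001, 0.482]
contact_force: [-0.6, 0.5, -0.0]
width: 94.2
tool shift mm [-3.32 32.61  1.39] pos [ 449.42 -228.75   82.62] rot [-1.5727e+00 -1.1000e-03  4.8160e-01] F [-0.62  0.49 -0.01] w 94.19 t 3.4333
tool shift mm [-3.32 32.61  1.39] pos [ 449.42 -228.75   82.62] rot [-1.5727e+00 -1.1000e-03  4.8160e-01] F [-0.62  0.49 -0.01] w 94.19 t 3.4333
[274.09575625 247.81858558]
```

View pics/w2.png

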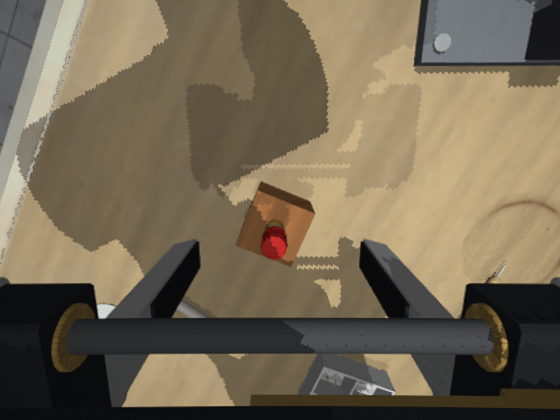

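The head is at (274,242) against a predicted (274,248), so the offset in tool z is only about 2 mm. Shifting -3.3 mm in x and +1 mm in z, then down and grip.

```bash
python3 -m pendant '[[[-0.0033,0,0.001,0,0,0,1],[0,0.011,0,0,0,0,1],[0,0.011,0,0,0,0,1],[0,0.0105,0,0,0,0,1],[0,0,0,0,0,0,1],[0,0,0,0,0,0,1],[0,0,0,0,0,0,1]]]'
python3 - <<'E'
from h import *
need([445.9,-229.1,50])
f=cam('wrist','w3.png'); print(proj(f,[445.9,-229,77]))
E
```

```text
t: 4.07
tool_pos: [445.5, -229.3, 49.6]
tcp_rot: [-1.572, -0.001, 0.481]
contact_force: [0.3, -0.0, 0.3]
width: 94.0
tool shift mm [ 0.42 -0.36 -0.01] pos [ 445.52 -229.28   49.64] rot [-1.5718e+00 -6.0000e-04  4.8100e-01] F [ 0.35 -0.02  0.28] w 93.98 t 4.0667
[280.3838497 273.7610735]
```

View pics/w3.png

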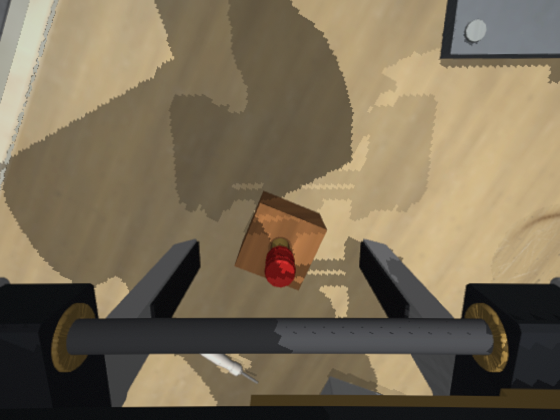

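The head is centred at (280,271), matching the prediction (280,274). Closing.

```bash
python3 -m pendant '[[[0,0,0,0,0,0,-1],[0,0,0,0,0,0,-1],[0,0,0,0,0,0,-1],[0,0,0,0,0,0,-1],[0,0,0,0,0,0,-1],[0,0,0,0,0,0,-1],[0,0,0,0,0,0,-1],[0,0,0,0,0,0,-1]]]' 15
python3 -m pendant '[[[0,0,0,0,0,0,-1],[0,0,0,0,0,0,-1],[0,0,0,0,0,0,-1],[0,0,0,0,0,0,-1],[0,0,0,0,0,0,-1],[0,0,0,0,0,0,-1]]]'
python3 - <<'E'
from h import *
need([445.9,-229.1,150])
E
```

```text
t: 4.78
tool_pos: [445.1, -228.9, 48.9]
tcp_rot: [-1.571, -0.0, 0.481]
contact_force: [0.4, 0.8, -0.4]
width: 43.8
t: 5.28
tool_pos: [445.1, -228.9, 48.9]
tcp_rot: [-1.571, 0.0, 0.481]
contact_force: [-0.1, -0.4, -0.5]
width: 15.7
tool shift mm [   0.64 -101.08   -0.53] pos [ 445.08 -228.93   48.92] rot [-1.5707e+00  1.0000e-04  4.8110e-01] F [-0.14 -0.45 -0.47] w 15.68 t 5.2833
```

```bash
python3 -m pendant '[[[0,-0.01,0,0,0,0,-1],[0,-0.02,0,0,0,0,-1],[0,-0.02,0,0,0,0,-1],[0,-0.02,0,0,0,0,-1],[0,-0.02,0,0,0,0,-1],[0,-0.01,0,0,0,0,-1],[0,0,0,0,0,0,-1],[0,0,0,0,0,0,-1]]]'
python3 - <<'E'
from h import *
need([539.4,5.4,149])
f=cam('side','s4.png'); w=cam('wrist','w4.png')
s=r.get_state()
i=cv2.imread('pics/s4.png')
p=proj(f,s['tool_pos']);print(p)
x,y=map(int,p)
cv2.imwrite('pics/s4c.png',cv2.resize(i[y-50:y+50,x-50:x+50],None,fx=6,fy=6))
E
```

```text
t: 5.95
tool_pos: [445.1, -228.8, 148.7]
tcp_rot: [-1.571, -0.0, 0.481]
contact_force: [0.7, -0.1, -0.7]
width: 15.3
tool shift mm [192.    -0.24 164.02] pos [ 445.07 -228.84  148.74] rot [-1.571e+00 -2.000e-04  4.810e-01] F [ 0.71 -0.09 -0.71] w 15.32 t 5.95
[256.71619486 223.76039243]
```

View pics/s4c.png

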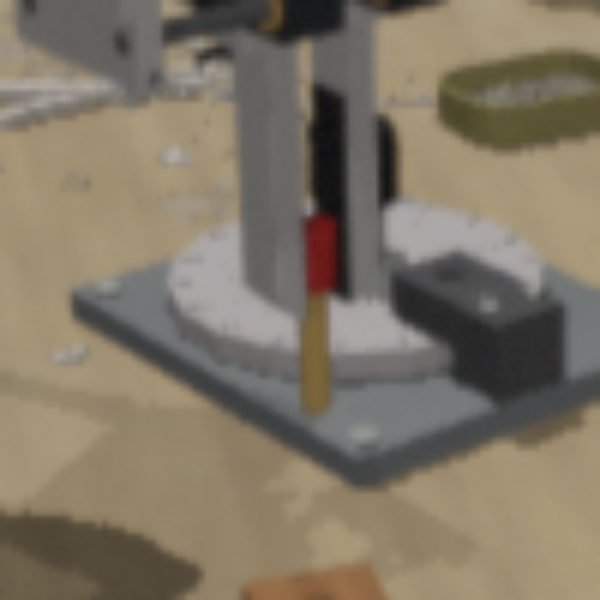

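View pics/w4.png

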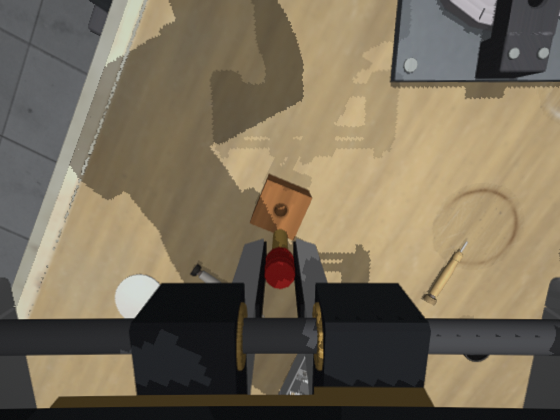

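The pin is held upright, head at side-crop (320,252) and foot at (315,410), and the stand hole is empty. Moving over the guide.

```bash
python3 -m pendant '[[[0.016,0,0.0137,0,0,0,-1],[0.032,0,0.0273,0,0,0,-1],[0.032,0,0.0273,0,0,0,-1],[0.032,0,0.0273,0,0,0,-1],[0.032,0,0.0273,0,0,0,-1],[0.032,0,0.0273,0,0,0,-1],[0.016,0,0.0137,0,0,0,-1],[0,0.015,0,0,0,0,-1],[0,0.015,0,0,0,0,-1],[0,0,0,0,0,0,-1],[0,0,0,0,0,0,-1],[0,0,0,0,0,0,-1]]]'
python3 - <<'E'
from h import *
need([539.4,5.4,119])
w=cam('wrist','w5.png'); s=r.get_state()['tool_pos']
for n in('side','top'):
    f=cam(n,n+'5.png')
    i=cv2.imread('pics/'+n+'5.png')
    foot=s+[0,0,-38.9]
    p=proj(f,foot);g=proj(f,[539.4,5.4,49]);print(n,'foot',p,'guide',g)
    x,y=map(int,g)
    cv2.imwrite('pics/'+n+'5c.png',cv2.resize(i[y-60:y+30,x-45:x+45],None,fx=6.5,fy=6.5,interpolation=cv2.INTER_CUBIC)); print('org',x-45,y-60)
print('w foot',proj(w,foot),'g',proj(w,[539.4,5.4,49]))
E
```

```text
t: 7.05
tool_pos: [538.7, 3.1, 118.7]
tcp_rot: [-1.57, 0.001, 0.481]
contact_force: [1.0, 0.8, -0.5]
width: 15.1
tool shift mm [ 1.7  -0.3   1.66] pos [538.66   3.15 118.7 ] rot [-1.5703e+00  6.0000e-04  4.8060e-01] F [ 1.    0.79 -0.48] w 15.08 t 7.05
side foot [280.97795981 206.7530648 ] guide [281.03579731 218.23236926]
org 236 158
top foot [270.22293912 224.5362303 ] guide [269.54727197 226.1910966 ]
org 224 166
w foot [279.84363169 233.40783919] g [281.65368688 218.65692828]
```

View pics/side5c.png

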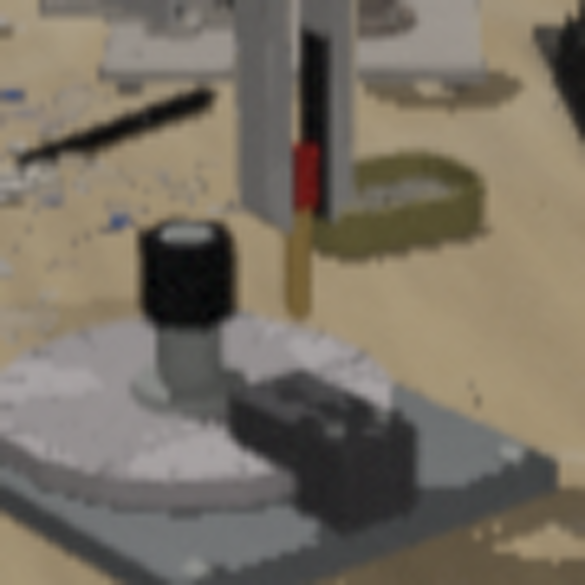

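View pics/w5.png

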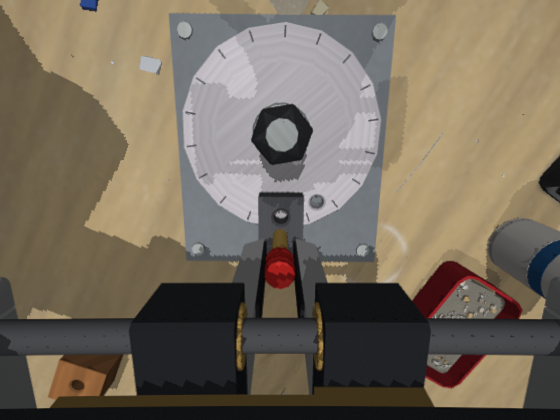

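The wrist view is clear: guide hole at (281,215), shank foot near (280,233), collar hole at (317,202), knob at (282,134). Zooming in on the foot and guide.

Run:
```python
import cv2
i=cv2.imread('pics/w5.png'); cv2.imwrite('pics/w5c.png',cv2.resize(i[185:290,240:345],None,fx=5.5,fy=5.5,interpolation=cv2.INTER_CUBIC))
cv2.imwrite('pics/w5k.png',cv2.resize(i[90:180,230:330],None,fx=6,fy=6,interpolation=cv2.INTER_CUBIC))
```

```text
(no output)
```

View pics/w5c.png

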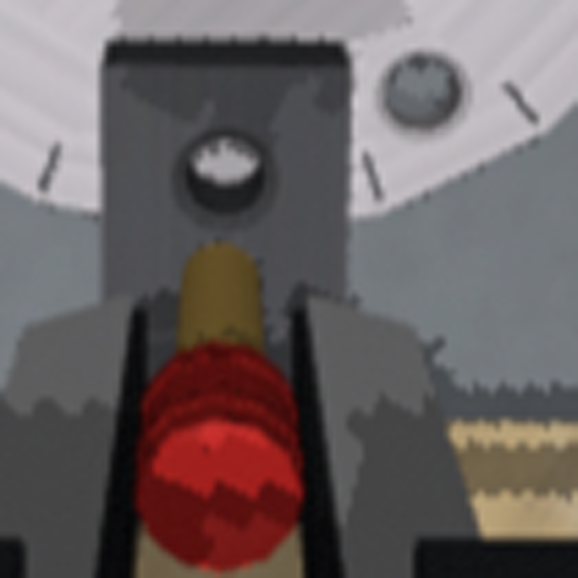

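View pics/w5k.png

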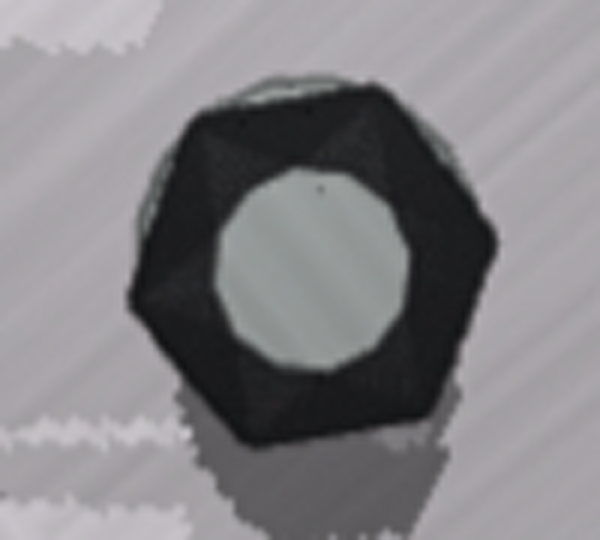

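Foot seen at crop (221,270) matches the prediction (222,269). The guide mouth centre is about crop (224,178). The knob's hexagon is turned about -20° from the tool x axis. Computing the remaining offset.

Run:
```python
from h import *
f=cam('wrist'); s=r.get_state(); p=s['tool_pos']; M=R.from_euler('xyz',s['tcp_rot']).as_matrix()
c=lambda x,y:((x+.5)/5.5-.5+240,(y+.5)/5.5-.5+185)
ic=lambda uv:((uv[0]-240+.5)*5.5-.5,(uv[1]-185+.5)*5.5-.5)
print(p, s['t'])
g=atz(f,c(224,178),49); print('guide wrist',g)
print('foot',ic(proj(f,p+[0,0,-38.9])),'ring', [np.round(ic(proj(f,p+[0,0,-33.9]+M@np.array(v))),0) for v in ([5,0,0],[-5,0,0],[0,0,5],[0,0,-5])])
print('headtop',[np.round(ic(proj(f,p+[0,0,28.1]+M@np.array(v))),0) for v in ([8,0,0],[-8,0,0],[0,0,8],[0,0,-8])])
print('guide ring',[np.round(ic(proj(f,np.array([539.4,5.4,49])+M@np.array(v))),0) for v in ([7.8,0,0],[-7.8,0,0],[0,0,7.8],[0,0,-7.8])])
need([g[0],g[1],119])
```

```text
[539.21993971   2.9131937  119.65958328] 7.25
guide wrist [538.68738189   5.66599019  49.        ]
foot (np.float64(218.61267272893247), np.float64(264.64054792940016)) ring [array([258., 277.]), array([179., 277.]), array([219., 239.]), array([219., 315.])]
headtop [array([306., 495.]), array([132., 494.]), array([219., 413.]), array([219., 574.])]
guide ring [array([281., 182.]), array([174., 182.]), array([228., 130.]), array([227., 233.])]
tool shift mm [0.8  0.66 2.69] pos [539.22   2.91 119.66] rot [-1.5715e+00 -1.2000e-03  4.8030e-01] F [-0.01 -0.36 -0.34] w 15.31 t 7.25
```

```bash
python3 -m pendant '[[[0.0004,0,0.0028,0,0,0,-1],[0,0.008,0,0,0,0,-1],[0,0.008,0,0,0,0,-1],[0,0.008,0,0,0,0,-1],[0,0,0,0,0,0,-1],[0,0,0,0,0,0,-1],[0,0,0,0,0,0,-1]]]'
python3 - <<'E'
from h import *
need([538.9,5.6,94])
f=cam('wrist','w6.png');i=cv2.imread('pics/w6.png'); cv2.imwrite('pics/w6c.png',cv2.resize(i[185:290,240:345],None,fx=5.5,fy=5.5,interpolation=cv2.INTER_CUBIC))
E
```

```text
t: 7.83
tool_pos: [537.9, 6.1, 94.7]
tcp_rot: [-1.571, 0.0, 0.481]
contact_force: [-0.0, -0.3, 0.1]
width: 15.9
tool shift mm [ 0.71  0.73 -0.89] pos [537.86   6.06  94.73] rot [-1.5705e+00  2.0000e-04  4.8100e-01] F [-0.01 -0.28  0.11] w 15.85 t 7.8333
```

View pics/w6c.png

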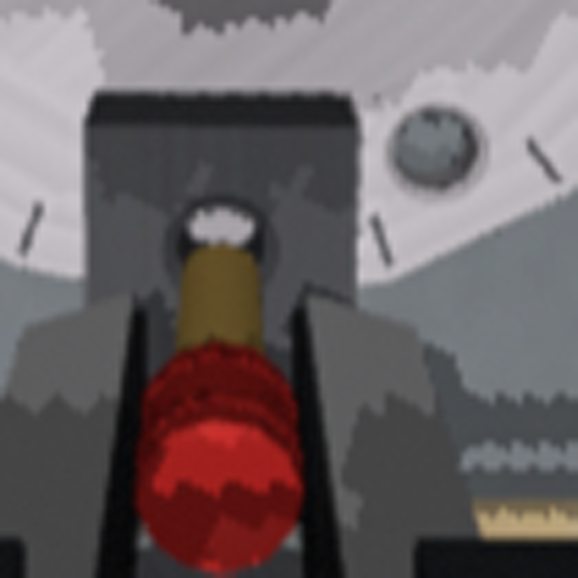

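The foot is in line with the guide mouth (both x≈221). Lowering in steps while watching the force.

```bash
python3 -m pendant '[[[0,0.003,0,0,0,0,-1],[0,0.003,0,0,0,0,-1],[0,0.003,0,0,0,0,-1],[0,0,0,0,0,0,-1],[0,0,0,0,0,0,-1]]]'
python3 - <<'E'
from h import *
need([538.9,5.6,68])
f=cam('wrist','w7.png');i=cv2.imread('pics/w7.png'); cv2.imwrite('pics/w7c.png',cv2.resize(i[185:290,240:345],None,fx=5.5,fy=5.5,interpolation=cv2.INTER_CUBIC))
E
```

```text
t: 8.3
tool_pos: [537.6, 6.1, 85.7]
tcp_rot: [-1.57, 0.0, 0.481]
contact_force: [0.6, 0.4, -0.2]
width: 15.4
tool shift mm [ 0.92 17.69 -1.02] pos [537.63   6.07  85.69] rot [-1.5704e+00  4.0000e-04  4.8100e-01] F [ 0.55  0.43 -0.17] w 15.42 t 8.3
```

View pics/w7c.png

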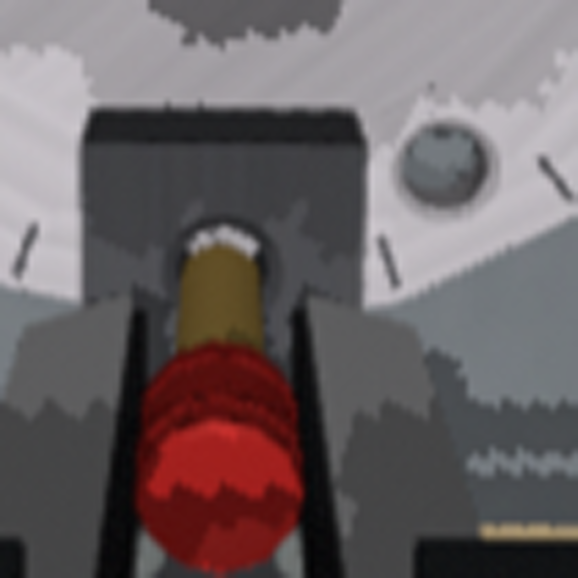

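```bash
python3 -m pendant '[[[0,0,0.0012,0,0,0,-1],[0,0.002,0,0,0,0,-1],[0,0.002,0,0,0,0,-1],[0,0,0,0,0,0,-1],[0,0,0,0,0,0,-1],[0,0,0,0,0,0,-1]]]'
python3 - <<'E'
from h import *
need([538.9,5.6,68])
f=cam('wrist','w8.png');i=cv2.imread('pics/w8.png'); cv2.imwrite('pics/w8c.png',cv2.resize(i[185:290,240:345],None,fx=5.5,fy=5.5,interpolation=cv2.INTER_CUBIC))
E
```

```text
t: 8.85
tool_pos: [537.3, 7.1, 81.9]
tcp_rot: [-1.571, -0.0, 0.481]
contact_force: [-0.2, 0.5, -0.4]
width: 15.7
tool shift mm [ 0.75 13.95 -2.06] pos [537.28   7.08  81.95] rot [-1.5708 -0.      0.481 ] F [-0.22  0.51 -0.45] w 15.74 t 8.85
```

View pics/w8c.png

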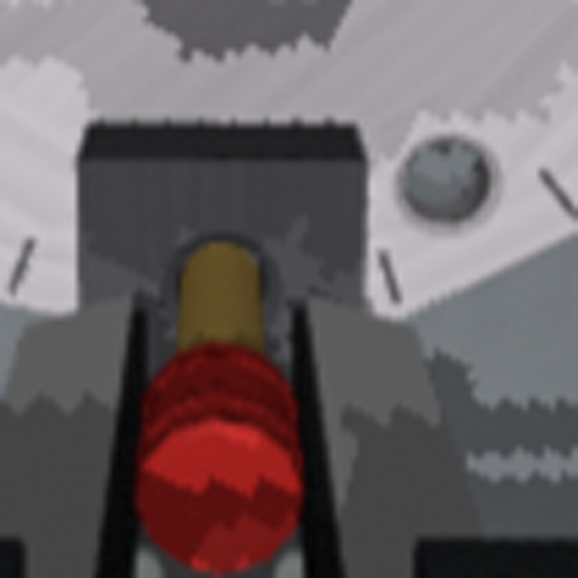

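The foot is about 6 mm below the mouth with no reaction, so the pin is in the hole. Continuing.

```bash
python3 -m pendant '[[[0,0.003,0,0,0,0,-1],[0,0.003,0,0,0,0,-1],[0,0.003,0,0,0,0,-1],[0,0,0,0,0,0,-1],[0,0,0,0,0,0,-1]]]'
python3 - <<'E'
from h import *
need([538.9,5.6,67.5])
f=cam('wrist','w9.png');i=cv2.imread('pics/w9.png'); cv2.imwrite('pics/w9c.png',cv2.resize(i[185:290,240:345],None,fx=5.5,fy=5.5,interpolation=cv2.INTER_CUBIC))
print(r.get_state()['wrist_torque'])
E
```

```text
t: 9.32
tool_pos: [537.2, 7.1, 72.6]
tcp_rot: [-1.571, 0.0, 0.481]
contact_force: [-0.2, -0.1, -1.1]
width: 15.9
tool shift mm [ 0.84  5.13 -2.1 ] pos [537.19   7.07  72.63] rot [-1.5706e+00  4.0000e-04  4.8110e-01] F [-0.21 -0.07 -1.09] w 15.87 t 9.3167
[-0.05877467  0.01988373 -0.04574161]
```

View pics/w9c.png

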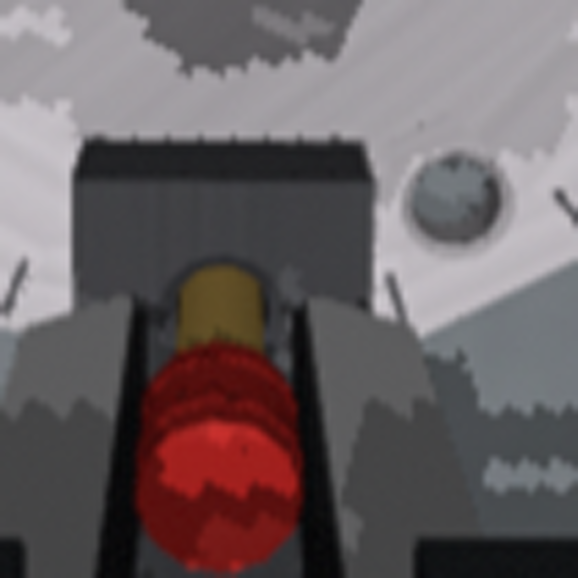

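```bash
python3 -m pendant '[[[0,0.002,0,0,0,0,-1],[0,0.002,0,0,0,0,-1],[0,0,0,0,0,0,-1],[0,0,0,0,0,0,-1]]]'
python3 -c "
from h import *
need([538.9,5.6,67])"
```

```text
t: 9.7
tool_pos: [537.2, 7.1, 68.8]
tcp_rot: [-1.571, 0.0, 0.481]
contact_force: [0.7, -1.8, -0.1]
width: 15.7
tool shift mm [ 0.83  1.82 -2.11] pos [537.19   7.09  68.82] rot [-1.5707e+00  2.0000e-04  4.8100e-01] F [ 0.69 -1.82 -0.09] w 15.73 t 9.7
```

```bash
python3 -m pendant '[[[0,0.001,-0.0006,0,0,0,-1],[0,0,0,0,0,0,-1],[0,0,0,0,0,0,-1]]]'
python3 -m pendant '[[[0,0,0,0,0,0,0.1],[0,0,0,0,0,0,0.1],[0,0,0,0,0,0,0.1],[0,0,0,0,0,0,0.1],[0,0,0,0,0,0,0.1],[0,0,0,0,0,0,0.1],[0,0,0,0,0,0,0.1],[0,0,0,0,0,0,0.1]]]'
python3 - <<'E'
from h import *
need([538.9,5.6,67.5])
f=cam('wrist','w10.png');i=cv2.imread('pics/w10.png')
f=cam('side','s10.png');i=cv2.imread('pics/s10.png');cv2.imwrite('pics/s10c.png',cv2.resize(i[158:248,236:326],None,fx=6.5,fy=6.5,interpolation=cv2.INTER_CUBIC))
E
```

```text
t: 9.95
tool_pos: [537.5, 6.6, 67.9]
tcp_rot: [-1.571, 0.0, 0.481]
contact_force: [0.3, 0.6, -1.3]
width: 15.8
t: 10.62
tool_pos: [537.6, 6.6, 68.0]
tcp_rot: [-1.571, -0.0, 0.481]
contact_force: [0.2, 0.2, -0.4]
width: 51.6
tool shift mm [ 0.71  0.47 -1.52] pos [537.56   6.62  67.97] rot [-1.5707e+00 -1.0000e-04  4.8100e-01] F [ 0.22  0.17 -0.44] w 51.64 t 10.6167
```

View pics/w10.png

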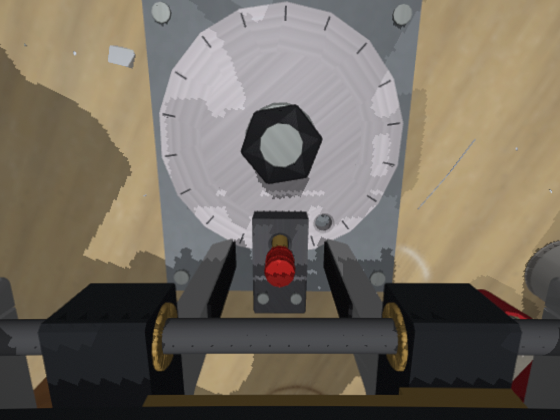

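View pics/s10c.png

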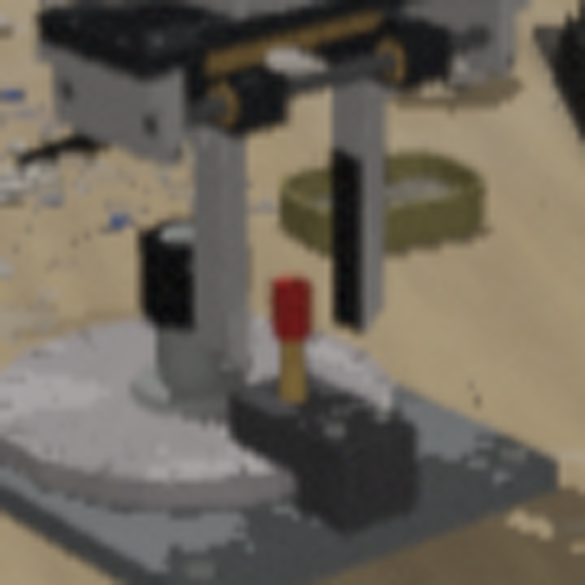

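Released: the pin stands on its own in the guide arm (side crop head at (292,310)). Lifting, moving 65 mm along tool z to the knob, then turning to its flats.

```bash
python3 -m pendant '[[[0,-0.015,0,0,0,0,0.1],[0,-0.02,0,0,0,0,0.1],[0,-0.02,0,0,0,0,0.1],[0,-0.02,0,0,0,0,0.1],[0,0,0.02,0,0,0,0.1],[0,0,0.025,0,0,0,0.1],[0,0,0.02,0,0,0,0.1],[0,0,0,0,0,0,0.1],[0,0,0,0,0,0,0.1],[0,0,0,0,0,0,0.1]]]'
python3 - <<'E'
from h import *
f=cam('wrist','w11.png');i=cv2.imread('pics/w11.png')
need([508,64,60])
print(proj(f,[508,64,94]),proj(f,[508.8,63.2,94]))
f=cam('top','t11.png');
E
```

```text
t: 11.55
tool_pos: [508.0, 63.8, 143.1]
tcp_rot: [-1.572, -0.0, 0.481]
contact_force: [0.3, 0.3, 0.4]
width: 51.7
tool shift mm [5.0e-02 8.3e+01 5.2e-01] pos [508.14  63.56 143.  ] rot [-1.5715e+00 -4.0000e-04  4.8080e-01] F [ 0.28 -0.42  0.01] w 51.99 t 11.6
[279.54705662 228.08132994] [280.00582867 229.48230683]
```

View pics/w11.png

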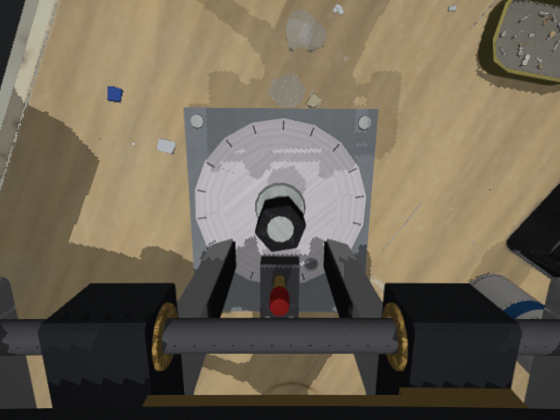

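Run:
```python
from h import *
i=cv2.imread('pics/w11.png');cv2.imwrite('pics/w11k.png',cv2.resize(i[190:260,240:320],None,fx=8,fy=8,interpolation=cv2.INTER_CUBIC))
f=cam('wrist')
m=(i[190:250,250:310].max(2)<60).astype(np.uint8)
c,l,st,ce=cv2.connectedComponentsWithStats(m); k=1+st[1:,4].argmax(); print(st[k])
best=[]
cs,_=cv2.findContours((l==k).astype(np.uint8),cv2.RETR_EXTERNAL,cv2.CHAIN_APPROX_NONE)
h=cv2.approxPolyDP(cv2.convexHull(cs[0]),2.,True)[:,0]+[250,190]
print(h.tolist())
s=r.get_state();M=R.from_euler('xyz',s['tcp_rot']).as_matrix()
# model overlay: find hexagon angle best fitting hull at z 60..94
hull=cv2.convexHull(cs[0]).astype(float)[:,0]+[250,190]
area=lambda P:P
from scipy.optimize import minimize
base=(l==k)
full=np.zeros((420,560),np.uint8);cv2.fillConvexPoly(full,cv2.convexHull(cs[0])+np.array([250,190]),1)
def cost(q):
    pts=[]
    for z in (60,94):
        for j in range(6):
            a=q[2]+np.pi/6+j*np.pi/3
            pts.append(proj(f,[q[0]+17/np.cos(np.pi/6)*np.cos(a),q[1]+17/np.cos(np.pi/6)*np.sin(a),z]))
    mm=np.zeros((420,560),np.uint8);cv2.fillConvexPoly(mm,cv2.convexHull((np.array(pts)*16).round().astype(np.int32)),1,shift=4)
    return int((mm!=full).sum())
res=min(((cost((x,y,a)),x,y,np.degrees(a)) for x in np.arange(506.5,511,.75) for y in np.arange(61,66,.75) for a in np.radians(np.arange(-20,40,2.5))))
print(res, full.sum())
```

```text
[   5    7   50   53 1439]
[[289, 197], [302, 213], [304, 228], [295, 247], [270, 249], [255, 232], [265, 200]]
(168, np.float64(508.0), np.float64(64.0), np.float64(10.0)) 2078
```

View pics/w11k.png

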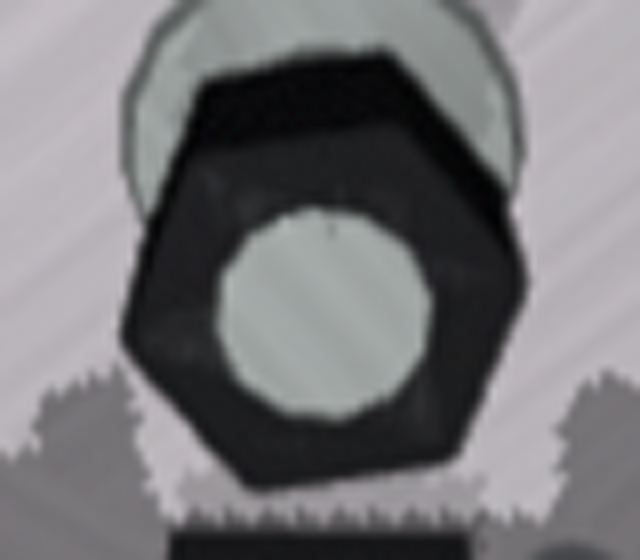

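The knob's flats lie near 7° in world (about -20° from tool x) and its centre is at (508,64), right below the tool. Turning 0.35 rad and descending.

```bash
python3 -m pendant '[[[0,0.01,0,0,0.117,0,0.1],[0,0.013,0,0,0.117,0,0.1],[0,0.005,0,0,0.116,0,0.1],[0,0.014,0,0,0,0,0.1],[0,0.014,0,0,0,0,0.1],[0,0.014,0,0,0,0,0.1],[0,0.013,0,0,0,0,0.1],[0,0,0,0,0,0,0.1],[0,0,0,0,0,0,0.1]]]'
python3 - <<'E'
from h import *
need([508,64,60])
f=cam('wrist','w12.png')
E
```

```text
t: 12.45
tool_pos: [507.4, 63.6, 59.5]
tcp_rot: [-1.571, 0.002, 0.13]
contact_force: [0.2, -0.2, 0.8]
width: 51.5
tool shift mm [ 0.69 -0.55  0.27] pos [507.35  63.65  59.46] rot [-1.5706e+00  1.5000e-03  1.3020e-01] F [ 0.17 -0.15  0.77] w 51.54 t 12.45
```

View pics/w12.png

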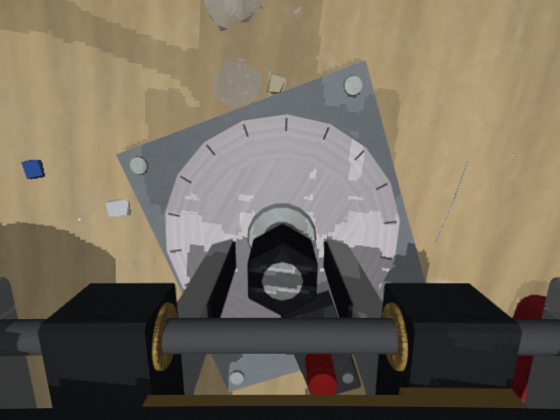

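The knob lies square between the pads, flats at x≈248 and 317. Closing at 20 N, a light grip that also limits the torque.

```bash
python3 -m pendant '[[[0,0,0,0,0,0,-1],[0,0,0,0,0,0,-1],[0,0,0,0,0,0,-1],[0,0,0,0,0,0,-1],[0,0,0,0,0,0,-1],[0,0,0,0,0,0,-1]]]' 20
python3 - <<'E'
from h import *
need([508,64,60]); print(r.get_state()['wrist_torque'])
f=cam('wrist','w13.png')
i=cv2.imread('pics/w13.png');cv2.imwrite('pics/w13c.png',i[280:420,240:400])
E
```

```text
t: 13.0
tool_pos: [508.5, 64.2, 60.7]
tcp_rot: [-1.571, -0.002, 0.131]
contact_force: [2.0, -0.3, 3.6]
width: 33.3
tool shift mm [-0.49  0.69 -0.14] pos [508.47  64.21  60.69] rot [-1.5711 -0.0022  0.131 ] F [ 2.   -0.31  3.55] w 33.32 t 13.0
[-0.09868691  0.01738475 -0.08573599]
```

View pics/w13.png

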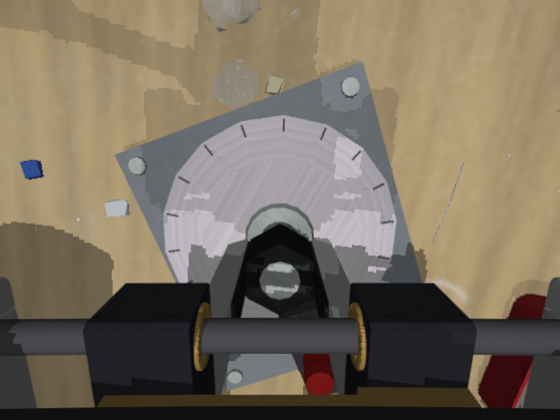

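Gripped (33.3 mm). Turning clockwise 0.36 rad.

```bash
python3 -m pendant '[[[0,0,0,0,0.04,0,-1],[0,0,0,0,0.04,0,-1],[0,0,0,0,0.04,0,-1],[0,0,0,0,0.04,0,-1],[0,0,0,0,0.04,0,-1],[0,0,0,0,0.04,0,-1],[0,0,0,0,0.04,0,-1],[0,0,0,0,0.04,0,-1],[0,0,0,0,0.04,0,-1],[0,0,0,0,0,0,-1],[0,0,0,0,0,0,-1]]]'
cat >> h.py <<'E'
def pinchk(name):
    f=cam('side',name)
    im=cv2.cvtColor(f['frame'],cv2.COLOR_RGB2BGR).astype(int)[170:235,255:305]
    m=((im[...,2]>90)&(im[...,1]<50)&(im[...,0]<50)).astype(np.uint8)
    ys,xs=np.nonzero(m); s=r.get_state()
    print('red n',len(ys),'rows',ys.min()+170,ys.max()+170,'cy',round(ys.mean()+170,2),'cx',round(xs.mean()+255,2),'yaw',s['tcp_rot'][2].round(4),'T',s['wrist_torque'].round(2),'F',s['contact_force'].round(1),'t',s['t'])
    i=cv2.imread('pics/'+name);cv2.imwrite('pics/c'+name,cv2.resize(i[158:248,236:326],None,fx=6.5,fy=6.5,interpolation=cv2.INTER_CUBIC))
E
python3 -c "
from h import *
pinchk('s14.png'); cam('top','t14.png')
i=cv2.imread('pics/t14.png');cv2.imwrite('pics/t14c.png',cv2.resize(i[185:290,195:310],None,fx=5.5,fy=5.5,interpolation=cv2.INTER_CUBIC))"
```

```text
t: 13.97
tool_pos: [508.6, 64.2, 60.7]
tcp_rot: [-1.57, -0.002, -0.228]
contact_force: [2.3, 0.3, 5.8]
width: 34.0
red n 42 rows 201 209 cy 204.9 cx 281.95 yaw -0.2282 T [-0.12 -0.02 -0.14] F [3.3 0.7 5.9] t 14.0167
```

View pics/cs14.png

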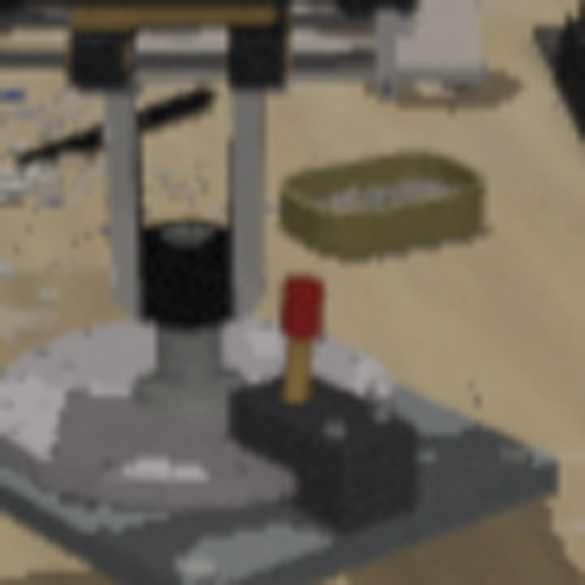

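View pics/t14c.png

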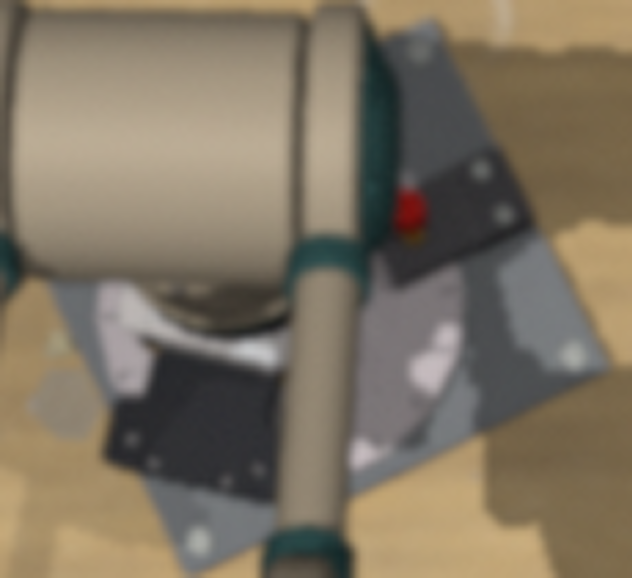

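The pin still stands, leaning slightly; its head rows in the side view are 201–209. Going on in small steps.

```bash
python3 -m pendant '[[[0,0,0,0,0.02,0,-1],[0,0,0,0,0.02,0,-1],[0,0,0,0,0,0,-1],[0,0,0,0,0,0,-1]]]' | tail -3
python3 -c "
from h import *
pinchk('s15.png')"
```

```text
tcp_rot: [-1.57, -0.002, -0.268]
contact_force: [2.7, -1.1, 5.3]
width: 34.0
red n 41 rows 201 209 cy 205.0 cx 282.0 yaw -0.2678 T [-0.12  0.01  0.01] F [1.7 0.3 6.6] t 14.45
```

```bash
python3 -m pendant '[[[0,0,0,0,0.015,0,-1],[0,0,0,0,0,0,-1],[0,0,0,0,0,0,-1]]]' | tail -2
python3 -c "
from h import *
pinchk('s16.png')"
```

```text
contact_force: [2.3, 0.2, 6.3]
width: 34.1
red n 42 rows 201 209 cy 204.9 cx 282.05 yaw -0.2827 T [-0.1  -0.    0.06] F [ 1.6 -0.1  5.6] t 14.75
```

```bash
python3 -m pendant '[[[0,0,0,0,0.015,0,-1],[0,0,0,0,0,0,-1],[0,0,0,0,0,0,-1]]]' | tail -2
python3 -c "
from h import *
pinchk('s17.png');cam('wrist','w17.png')"
```

```text
contact_force: [2.5, 0.5, 5.1]
width: 33.8
red n 42 rows 201 209 cy 204.9 cx 282.05 yaw -0.2977 T [-0.06 -0.01 -0.  ] F [2.3 0.5 5.7] t 15.05
```

View pics/w17.png

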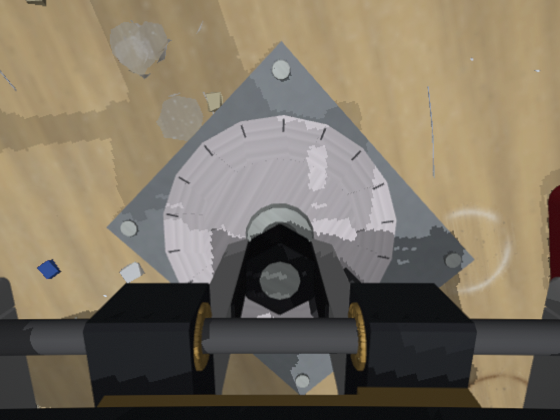

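View pics/cs17.png

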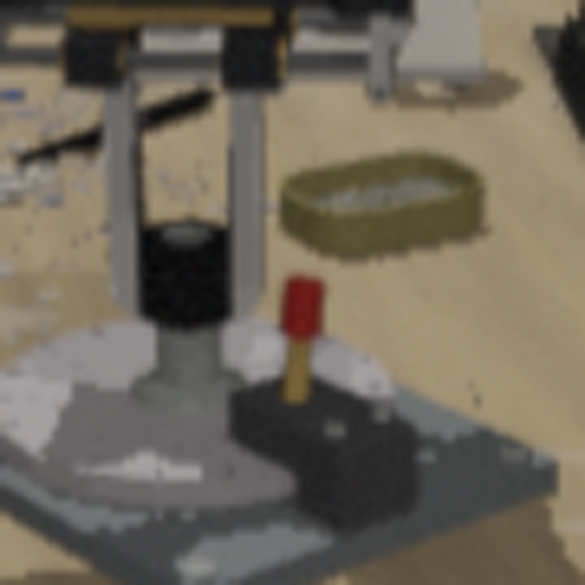

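The collar's ticks keep the same place in the wrist view, so it turns with the tool (0.43 rad so far). Continuing in finer steps.

```bash
python3 -m pendant '[[[0,0,0,0,0.012,0,-1],[0,0,0,0,0,0,-1],[0,0,0,0,0,0,-1]]]' | tail -1
python3 -c "
from h import *
pinchk('s18.png')"
```

```text
width: 33.7
red n 43 rows 201 209 cy 205.0 cx 282.0 yaw -0.3097 T [-0.07  0.01  0.06] F [ 1.9 -0.8  4.9] t 15.4
```

```bash
python3 -m pendant '[[[0,0,0,0,0.012,0,-1],[0,0,0,0,0,0,-1],[0,0,0,0,0,0,-1]]]' | tail -1
python3 -c "
from h import *
pinchk('s19.png')"
```

```text
width: 34.1
red n 42 rows 201 209 cy 205.1 cx 281.95 yaw -0.3216 T [-0.11  0.03  0.01] F [3.1 0.5 5.7] t 15.7
```

```bash
python3 -m pendant '[[[0,0,0,0,0.012,0,-1],[0,0,0,0,0,0,-1],[0,0,0,0,0,0,-1]]]' | tail -1
python3 -c "
from h import *
pinchk('s20.png')"
```

```text
width: 33.9
red n 46 rows 207 216 cy 211.5 cx 280.0 yaw -0.3337 T [-0.07 -0.    0.03] F [1.8 0.4 5.7] t 16.0
```

The pin dropped: head rows went from 201–209 to 207–216, and cx is back upright. Stopping the turn and letting go of the knob.

```bash
python3 -m pendant '[[[0,0,0,0,0,0,0.1],[0,0,0,0,0,0,0.1],[0,0,0,0,0,0,0.1],[0,0,0,0,0,0,0.1],[0,0,0,0,0,0,0.1],[0,-0.02,0,0,0,0,0.1],[0,-0.025,0,0,0,0,0.1],[0,-0.025,0,0,0,0,0.1],[0,0,0,0,0,0,0.1]]]'
python3 -c "
from h import *
pinchk('s21.png');need([538.5,6,120])"
```

```text
t: 16.75
tool_pos: [510.7, 64.3, 134.2]
tcp_rot: [-1.568, -0.008, -0.335]
contact_force: [0.2, -0.4, 0.4]
width: 51.9
red n 47 rows 207 216 cy 211.6 cx 280.04 yaw -0.3348 T [-0.1   0.07  0.01] F [-0.3  0.1  0.6] t 16.8
tool shift mm [ 46.63  12.29 -45.41] pos [509.32  64.21 132.14] rot [-1.569  -0.005  -0.3348] F [-0.27  0.13  0.63] w 51.37 t 16.8
```

View pics/cs21.png

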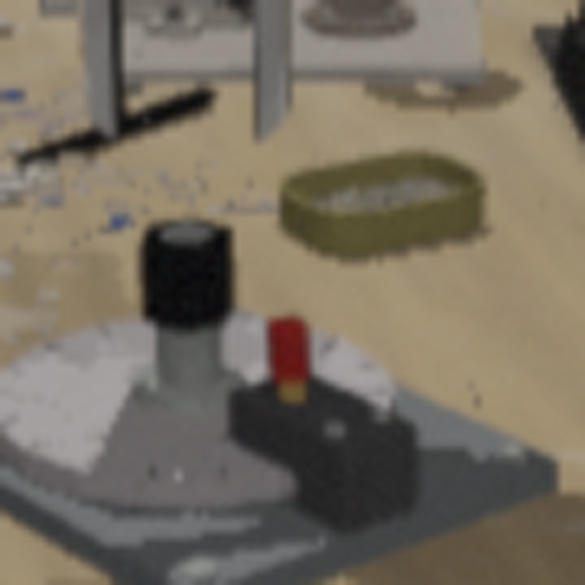

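The head now sits one drop lower, with a little brass showing under it. Closing the fingers and moving over the pin to press.

```bash
python3 -m pendant '[[[0.01,0,-0.01,0,0,0,-1],[0.0183,0,-0.0177,0,0,0,-1],[0.0183,0,-0.0177,0,0,0,-1],[0,0,0,0,0,0,-1],[0,0,0,0,0,0,-1],[0,0,0,0,0,0,-1],[0,0,0,0,0,0,-1],[0,0,0,0,0,0,-1],[0,0,0,0,0,0,-1],[0,0,0,0,0,0,-1]]]' 20
python3 - <<'E'
from h import *
need([538.5,6,90])
f=cam('wrist','w22.png'); print(proj(f,[538.5,6,79]),proj(f,r.get_state()['tool_pos']))
f=cam('side','s22.png');i=cv2.imread('pics/s22.png');cv2.imwrite('pics/cs22.png',cv2.resize(i[158:248,236:326],None,fx=6.5,fy=6.5,interpolation=cv2.INTER_CUBIC))
E
```

```text
t: 17.63
tool_pos: [536.3, 6.5, 130.0]
tcp_rot: [-1.571, 0.0, -0.334]
contact_force: [0.4, -0.1, -0.0]
width: 0.4
tool shift mm [ 2.24 40.    0.23] pos [536.31   6.51 130.  ] rot [-1.5707  0.     -0.3341] F [ 0.41 -0.08 -0.04] w 0.4 t 17.6333
[282.35872473 227.27684215] [279.47389494 253.55936057]
```

View pics/w22.png

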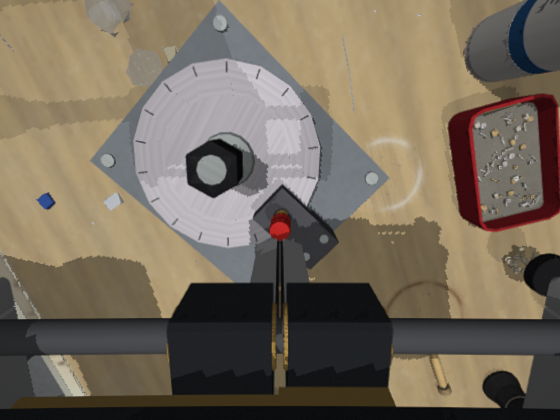

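View pics/cs22.png

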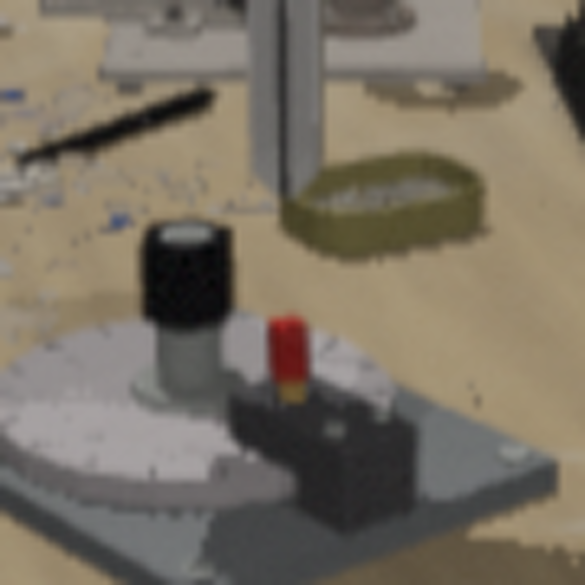

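The head top is at (280,227), directly under the closed fingers. Descending to just above it, then in small force-checked steps.

```bash
python3 -m pendant '[[[0.0005,0.015,0,0,0,0,-1],[0,0.015,0,0,0,0,-1],[0,0.013,0,0,0,0,-1],[0,0.003,0,0,0,0,-1],[0,0,0,0,0,0,-1],[0,0,0,0,0,0,-1],[0,0,0,0,0,0,-1]]]'
python3 -c "
from h import *
pinchk('s23.png')"
```

```text
t: 18.32
tool_pos: [537.8, 5.8, 84.9]
tcp_rot: [-1.57, -0.002, -0.335]
contact_force: [0.4, -0.1, -0.4]
width: 0.4
red n 42 rows 208 216 cy 211.71 cx 279.98 yaw -0.3349 T [-0.04  0.07  0.08] F [-0.3 -1.   0.5] t 18.3667
```

View pics/cs23.png

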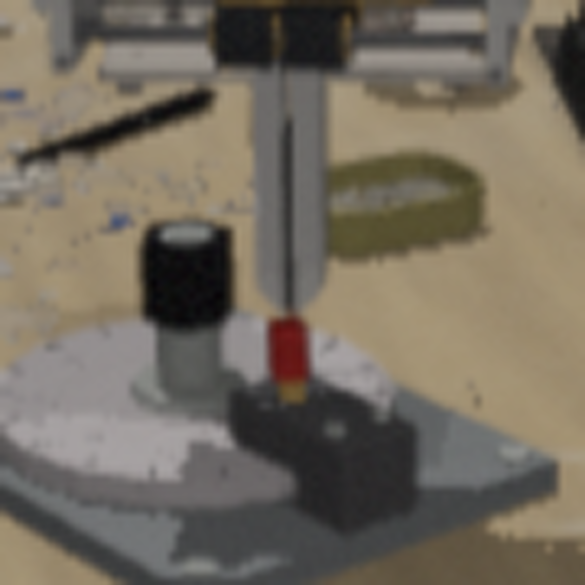

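```bash
python3 -m pendant '[[[0,0.002,0,0,0,0,-1],[0,0.002,0,0,0,0,-1],[0,0.001,0,0,0,0,-1],[0,0,0,0,0,0,-1],[0,0,0,0,0,0,-1]]]'
python3 -m pendant '[[[0,0.001,0,0,0,0,-1],[0,0.001,0,0,0,0,-1],[0,0,0,0,0,0,-1],[0,0,0,0,0,0,-1]]]'
python3 -c "
from h import *
pinchk('s24.png')"
```

```text
t: 18.78
tool_pos: [537.2, 5.8, 79.2]
tcp_rot: [-1.571, -0.0, -0.335]
contact_force: [-0.2, 0.4, 1.7]
width: 0.1
t: 19.12
tool_pos: [538.1, 5.7, 78.0]
tcp_rot: [-1.57, -0.003, -0.335]
contact_force: [0.2, 0.2, 6.1]
width: 0.4
red n 40 rows 209 216 cy 212.48 cx 280.12 yaw -0.335 T [-0.03  0.04  0.01] F [ 0.4 -1.   5.7] t 19.1667
```

```bash
python3 -m pendant '[[[0,0.001,0,0,0,0,-1],[0,0.001,0,0,0,0,-1],[0,0,0,0,0,0,-1]]]'
python3 -m pendant '[[[0,0.001,0,0,0,0,-1],[0,0.001,0,0,0,0,-1],[0,0,0,0,0,0,-1]]]'
```

```text
t: 19.42
tool_pos: [538.9, 5.7, 76.6]
tcp_rot: [-1.57, -0.004, -0.335]
contact_force: [0.3, 0.9, 7.0]
width: 0.3
t: 19.67
tool_pos: [539.2, 5.8, 74.7]
tcp_rot: [-1.569, -0.005, -0.335]
contact_force: [0.2, -0.1, 7.7]
width: 0.1
```

```bash
python3 -m pendant '[[[0,0.001,0,0,0,0,-1],[0,0.001,0,0,0,0,-1],[0,0,0,0,0,0,-1]]]'
python3 -m pendant '[[[0,0.0008,0,0,0,0,-1],[0,0,0,0,0,0,-1],[0,0,0,0,0,0,-1]]]'
python3 -c "
from h import *
pinchk('s25.png')"
```

```text
t: 19.92
tool_pos: [539.4, 5.9, 72.9]
tcp_rot: [-1.569, -0.005, -0.335]
contact_force: [0.2, 0.7, 9.2]
width: 0.3
t: 20.17
tool_pos: [539.4, 5.9, 72.1]
tcp_rot: [-1.569, -0.005, -0.335]
contact_force: [0.4, 0.2, 9.7]
width: 0.2
red n 38 rows 211 218 cy 214.47 cx 280.76 yaw -0.3353 T [ 0.1  -0.02  0.01] F [-1.   2.   9.2] t 20.2167
```

View pics/cs25.png

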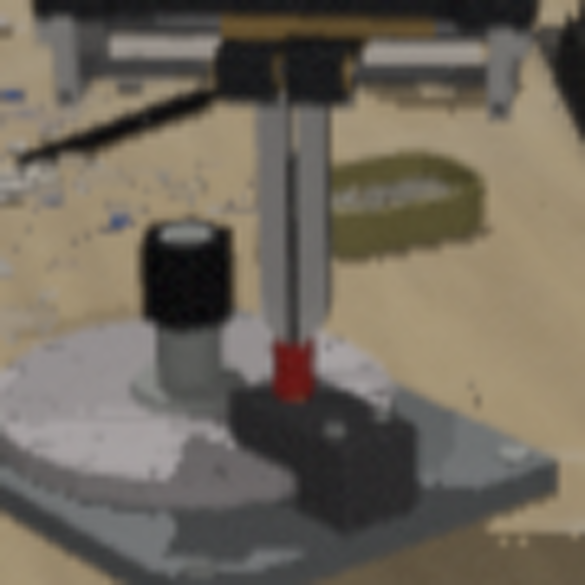

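Nearly home, with no brass visible. A few 0.5 mm steps until the force rises at the stop.

```bash
python3 -m pendant '[[[0,0.0005,0,0,0,0,-1],[0,0,0,0,0,0,-1],[0,0,0,0,0,0,-1]]]'|grep -v rot
python3 -m pendant '[[[0,0.0005,0,0,0,0,-1],[0,0,0,0,0,0,-1],[0,0,0,0,0,0,-1]]]'|grep -v rot
```

```text
t: 20.47
tool_pos: [539.5, 6.0, 71.7]
contact_force: [0.4, 1.5, 9.6]
width: 0.5
t: 20.72
tool_pos: [539.6, 6.0, 71.5]
contact_force: [0.6, 0.7, 11.1]
width: 0.3
```

```bash
python3 -m pendant '[[[0,0.0004,0,0,0,0,-1],[0,0,0,0,0,0,-1],[0,0,0,0,0,0,-1]]]'|grep -v rot
python3 -m pendant '[[[0,0.0003,0,0,0,0,-1],[0,0,0,0,0,0,-1],[0,0,0,0,0,0,-1]]]'|grep -v rot
```

```text
t: 20.97
tool_pos: [539.6, 6.0, 71.4]
contact_force: [0.2, 1.3, 13.9]
width: 0.7
t: 21.22
tool_pos: [539.7, 6.0, 71.4]
contact_force: [-1.0, 1.8, 15.0]
width: 0.4
```

The tool has stopped at 71.4 mm (71 is fully home) while the force climbs to 15 N, so the pin is seated. Retreating.

```bash
python3 -m pendant '[[[0,-0.003,0,0,0,0,-1],[0,-0.01,0,0,0,0,-1],[0,-0.025,0,0,0,0,-1],[0,-0.03,0,0,0,0,-1],[0,-0.03,0,0,0,0,-1],[0,-0.02,0,0,0,0,-1],[0,0,0,0,0,0,-1],[0,0,0,0,0,0,-1]]]'
python3 - <<'E'
from h import *
pinchk('s26.png'); f=cam('wrist','w26.png'); cam('top','t26.png')
f=cam('side')
for z in (49,71): print(proj(f,[539.2,5.6,z]))
E
```

```text
t: 21.88
tool_pos: [537.4, 5.8, 187.3]
tcp_rot: [-1.57, -0.002, -0.335]
contact_force: [-0.4, 0.3, 0.1]
width: 0.6
red n 42 rows 210 218 cy 214.05 cx 280.93 yaw -0.335 T [-0.03  0.08  0.05] F [ 0.2  0.5 -0.3] t 21.9333
[280.93872224 218.20738821]
[280.86529872 209.89414662]
```

View pics/cs26.png

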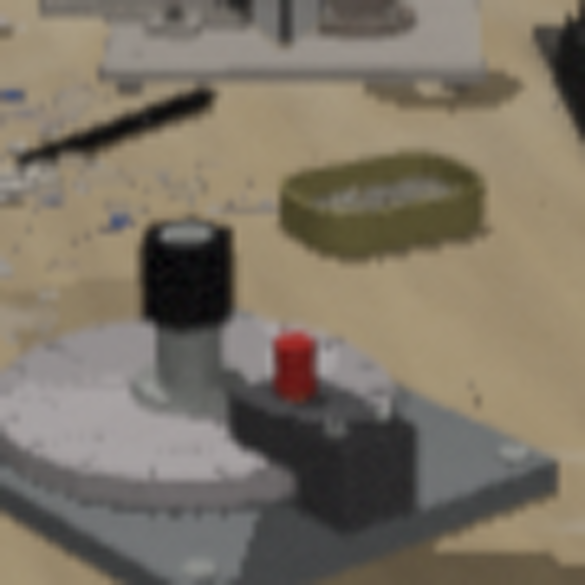

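View pics/w26.png

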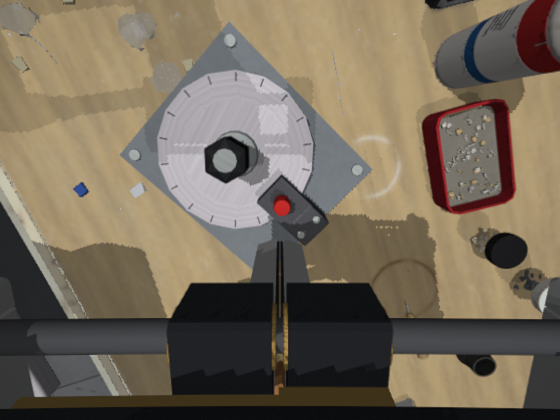

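View pics/t26.png

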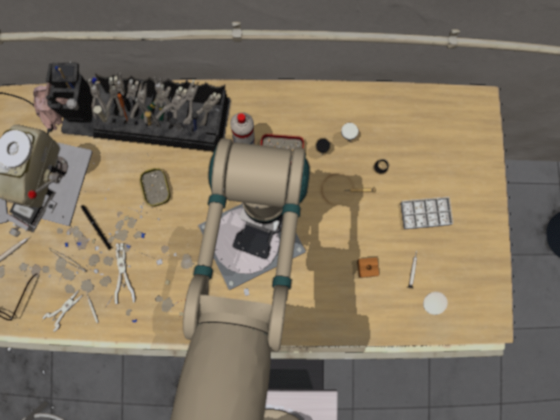

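The head spans rows 210–218, as predicted for fully home (209.9–218.2). It sits flat on the arm, the tin and screwdrivers are where they were, and nothing touches the robot.

```bash
python3 -c "
from h import *
print(r.job_done())"
```

```text
the job is handed in; nothing more can be done
None
```

The index pin is fully seated in the fixture and the job is handed in, at about 22 s of the 72 s allowed. No verdict was reported.

- **Placing:** I took the pin from its stand and let go of it in the guide hole, about 2 mm above the collar. The side picture showed it standing there by itself.
- **Turning:** I gripped the knob at 20 N and turned the collar clockwise about 0.465 rad, in small steps towards the end. I stopped at the check where the head had dropped 6.5 pixels, close to the 15 mm expected.
- **Pressing:** I pushed the pin down with the closed fingers. It took 7–10 N through the seat, then stopped at a fingertip height of 71.4 mm (fully home is 71 mm). The force had risen to 15 N when I backed off.

**Last checks:** In the side view the head spans rows 210–218, against a predicted 209.9–218.2 for fully home. It looks upright and in line with the guide. The gripper was about 115 mm clear with no contact force, and the olive tin and screwdrivers look unmoved.

**Disagreements:**
- The guide position from the cameras and from the arm's own reading during insertion differed by about 2 mm, roughly the calibration error.
- The pin leaned slightly while the collar was turning and straightened when it dropped.

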